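Find the loose stock-bin lid and press it home

TASK

One of the four lidded stock bins has a lid that is not clipped down. Press with the fingertips near an end of the lids, one lid after another, until you find the one that rocks, then press that lid over its middle until it is fully home and no longer rocks. Pick nothing up, and leave the other things on the blue shelf board where they are.

Things in the scene. Friction and masses are not known exactly. Their poses are not given: they have to be found in the camera images.
- lid_a_top (a point): top face centre of one of four like stock bins' dark grey lids: a flat plate 100 mm long (point x) by 78 mm wide (point y), z up out of the lid, white label on top at its -x end. The orange bins stand in two rows of two on the blue board, lids at least 10 mm apart. Bin heights differ by up to 6 mm, so height does not tell which lid is loose.
- lid_b_top (a point): top face centre of one of four like stock bins' dark grey lids: a flat plate 100 mm long (point x) by 78 mm wide (point y), z up out of the lid, white label on top at its -x end. The orange bins stand in two rows of two on the blue board, lids at least 10 mm apart. Bin heights differ by up to 6 mm, so height does not tell which lid is loose.
- lid_c_top (a point): top face centre of one of four like stock bins' dark grey lids: a flat plate 100 mm long (point x) by 78 mm wide (point y), z up out of the lid, white label on top at its -x end. The orange bins stand in two rows of two on the blue board, lids at least 10 mm apart. Bin heights differ by up to 6 mm, so height does not tell which lid is loose.
- lid_d_top (a point): top face centre of one of four like stock bins' dark grey lids: a flat plate 100 mm long (point x) by 78 mm wide (point y), z up out of the lid, white label on top at its -x end. The orange bins stand in two rows of two on the blue board, lids at least 10 mm apart. Bin heights differ by up to 6 mm, so height does not tell which lid is loose.
- board: blue shelf board, 620 x 340 mm, fixed, origin on the work surface, x across. Of the four lids on it three are rigid. The loose one stands 6 mm above its rim: pressed 35 mm from its centre along its x with 2 to 10 N it tilts about 0.1 rad, that end 3 to 5 mm down, and springs back level; pressed over its middle with over 13 N (16 to 22 is ample) it slides 6 mm down and stays.
- spray_can_mid (a point): centre of an upright white and yellow can, 48 mm diameter, 125 mm tall, standing loose on the blue shelf board beside the bins (the board's top is 20 mm above the work surface); to be left alone
- carton_mid (a point): centre of a cardboard carton, 85 x 65 x 55 mm high, standing loose on the blue shelf board beside the bins (the board's top is 20 mm above the work surface); to be left alone
- hose_clamp_mid (a point): centre of a steel hose clamp ring lying flat, 80 mm diameter, 14 mm high, standing loose on the blue shelf board beside the bins (the board's top is 20 mm above the work surface); to be left alone
- fitting_mid (a point): centre of an upright brass fitting, 34 mm diameter, 42 mm tall, standing loose on the blue shelf board beside the bins (the board's top is 20 mm above the work surface); to be left alone

How it is judged:
By the outcome, as a careful person would: the job done as asked, in the order asked, and still so for the second after the job is handed in, with the robot touching nothing.
It also fails if it takes over 45 s, if anything falls off the work surface, if the arm or the gripper's body presses on something with over 40 N, if the wrist force passes 120 N, or if a joint passes its speed limit or range.

ROBOT

A 6-joint arm with a two-finger parallel gripper is mounted at the origin on the work surface. World frame = base frame: x ahead of the robot, y to its left, z up, the work surface at z = 0. Lengths are in m, angles in rad, forces in N, time in s.
With the tool pointing down it reaches from about 0.3 to 0.775 m from the base axis. Payload 14.6 kg.
Tool frame: the origin (TCP) lies at the centre of the arm's flange, where the gripper is bolted on; the fingertips stand 199 mm ahead of it and the grasp point (between the pads) lies 180 mm ahead of it; z points along the fingers, y is the line along which they close (so a half turn about z gives the same grasp; the last joint's range is limited). The gripper opens to 94 mm and grips with 3 to 60 N. Pads are 16 mm wide; open, the fingers measure 119 mm over their backs; the gripper's body (75 mm by 177 mm) begins 78 mm behind the grasp point.
Start: joints at [-1.214, 0.3, 1.521, -0, 1.321, -0.067], TCP at [0.226, -0.501, 0.405] pointing down, gripper open.
Joint ranges: [-3.03, 3.03], [-0.79, 2.21], [0.23, 2.52], [-1.04, 4.18], [0, 3.07], [-2.55, 2.55]. Speed limits (rad/s): [2.22, 2.22, 2.57, 3.14, 3.14, 3.14].

INTERFACE

Orientations are given as [roll, pitch, yaw] about the fixed x, y, z axes, in that order (R = Rz(yaw) Ry(pitch) Rx(roll)).
In Python, from station import ctrl gives the robot as it stands. The module is installed in compiled form; this text tells all that it offers.
- The arm moves only by the tool servo_tool, never from a script. Its argument "motion" is a list of rows, each a list of 5 numbers: the closure, from 0 (fully open) to 1 (shut), then the shift along the world's x, y, z in cm, then the turn about the world's z in degrees. A call has 1 to 20 rows; each row is the pose to reach, as a shift and turn from the pose commanded when the call began; what a row does not reach only later rows make up. A row lasts 1/8 s, in which the tool goes at most 62.5 mm and 10.7 degrees, less where a joint would pass 70% of its speed; a pose out of reach is approached as far as the arm can. A call with a gripper value outside its range is refused whole. The fingers move at their own pace and stop on an object; "squeeze" is the grip in N (left out, the last holds). Time passes only in rows, so rows that repeat a pose let the fingers close. It gives the time, the measured TCP pose, the force, the opening and the grip force at its end, in the units of the state.
- ctrl.get_obs(): the state, without advancing time (a new reading comes with each control period).
- ctrl.camera(name): name is "side" or "top" or "wrist"; returns a dict with "image" (384x512x3 uint8, red, green, blue), "fx", "fy", "cx", "cy" (pixels), "camera_from_world" (4x4, takes a point from world to camera coordinates); the wrist camera has in their place "hand_eye" (4x4, takes a point from camera to tool coordinates, whose origin is the TCP and whose axes are the flange's). Camera axes: x right, y up, looking along -z (the intrinsics and any distortion apply to the point x, -y, -z); pixel columns grow to the right and rows downward; lengths in m; the calibration is good to about 2 mm. A picture is of the moment at which its call begins: read the wrist's pose just before it. There is no depth.
- ctrl.hand_in(): hands the job in; it is judged then, once.
The state is a dict: "time_s": time; "qpos": joint angles; "joint_vel": joint speeds; "tau": joint torques, N m; "ee_pos": TCP position; "eef_rot": TCP orientation; "force": force on the tool from outside, world axes, zero at the start; "moment": the same for the moment, N m; "grip_width": finger opening in m; "grip_force": force on a finger pad.
Only numpy, scipy, OpenCV 4.12 (cv2) and the standard library are available. Lean on these libraries where they do the work, as an engineer would, in place of code of your own. Each camera call takes 0.05 s, during which the arm holds its last target. There are 200 camera calls.

## Working session

There is one attempt and no reset: what is moved stays moved. The work goes in short steps, Python scripts to look and compute and a tool call to move; the robot and the scene stay as the last step left them, time stands still between calls to the robot, and variables do not carry over. Pictures are saved under pics/ and viewed, at most 10 in all, crops included, and the job is handed in when it is done.

Besides the shell and the picture viewer there is one more tool, called after ">>>" by a JSON object that holds its "method" and its "body". servo_tool: Moves the arm, as the interface text tells. Its arguments: {"type":"object","properties":{"motion":{"type":"array","items":{"type":"array","items":{"type":"number"}}},"squeeze":{"type":"number"}},"required":["motion"]}

```bash
mkdir -p pics; cat > h.py <<'E'
import numpy as np, cv2
from station import ctrl
def snap(name, fn):
    c=ctrl.camera(name); cv2.imwrite('pics/'+fn, c["image"][:,:,::-1]); np.save('pics/'+fn+'.npy',c,allow_pickle=True); return c
def load(fn): return np.load('pics/'+fn+'.npy',allow_pickle=True).item()
def ray(c,u,v):
    T=np.linalg.inv(c["camera_from_world"]); d=T[:3,:3]@np.array([(u-c["cx"])/c["fx"],-(v-c["cy"])/c["fy"],-1]); return T[:3,3],d
def plane(c,u,v,z):
    o,d=ray(c,u,v); return o+d*(z-o[2])/d[2]
def tri(c1,p1,c2,p2):
    o1,d1=ray(c1,*p1);o2,d2=ray(c2,*p2)
    s=np.linalg.lstsq(np.c_[d1,-d2],o2-o1,rcond=None)[0]; a=o1+s[0]*d1;b=o2+s[1]*d2
    return (a+b)/2,np.linalg.norm(a-b)
E
python3 - <<'E'
from h import *
print(ctrl.get_obs())
for n in("top","side"):
    c=snap(n,n+"0.png"); print({k:v for k,v in c.items() if k!="image"})
E
```

```text
{'time_s': 0.0, 'qpos': array([-1.21361219e+00,  3.00457625e-01,  1.52159549e+00, -1.30617426e-05,
        1.32074437e+00, -6.65847796e-02]), 'joint_vel': array([ 1.85447043e-03,  7.13427242e-04, -1.29233728e-04, -1.01453916e-03,
       -2.46330583e-05,  1.20741989e-03]), 'tau': array([ 2.29265161e-04, -5.31799507e+01, -3.52732408e+01,  7.08829612e-02,
        2.43914605e-02, -1.20249942e-04]), 'ee_pos': array([ 0.22614896, -0.50130919,  0.4040875 ]), 'eef_rot': array([-3.14038965e+00, -6.75403344e-05,  4.23772116e-01]), 'force': array([ 0.30841597, -0.27303304, -0.49698662]), 'moment': array([0.04181726, 0.03808893, 0.00714747]), 'grip_force': 0.0, 'grip_width': 0.09396704237682156}
{'fx': 354.2652057472442, 'fy': 354.2652057472442, 'cx': 253.82812474644942, 'cy': 196.34606009432053, 'camera_from_world': array([[-0.0182115 , -0.99982213,  0.00490476,  0.04493207],
       [ 0.99097972, -0.01739859,  0.13287768, -0.57754861],
       [-0.13276871,  0.00728042,  0.99112031, -0.87565056],
       [ 0.        ,  0.        ,  0.        ,  1.        ]])}
{'fx': 469.6766936837725, 'fy': 469.6766936837725, 'cx': 250.80861239191555, 'cy': 195.46569117225587, 'camera_from_world': array([[ 0.99665846, -0.07991528,  0.01689546, -0.57901027],
       [ 0.04617885,  0.72189244,  0.69046275, -0.10891757],
       [-0.06737523, -0.68737533,  0.72317061, -1.12990178],
       [ 0.        ,  0.        ,  0.        ,  1.        ]])}
```

View pics/top0.png

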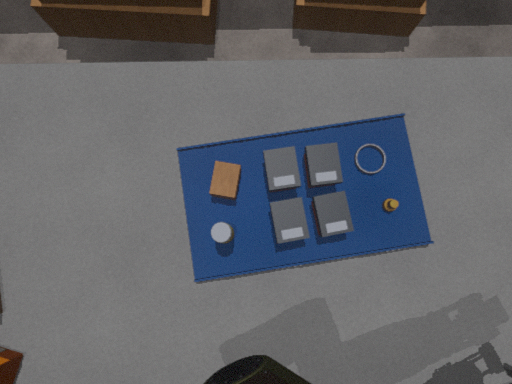

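View pics/side0.png

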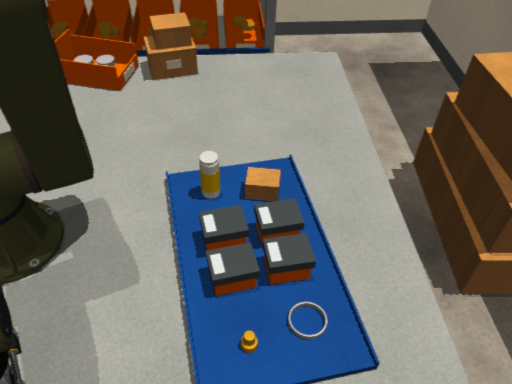

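The top view shows four lids at about (282,168), (324,164), (290,220) and (334,214), with labels on the near side. The can is at (222,233), the carton at (225,180), the ring at (371,159) and the fitting at (391,205). The side view shows the lids at (224,222), (279,216), (233,262) and (289,252).

```bash
python3 - <<'E'
from h import *
ct,cs=load("top0.png"),load("side0.png")
def lids(c,roi,seeds):
    im=c["image"]; big=cv2.resize(im,None,fx=4,fy=4,interpolation=cv2.INTER_CUBIC)
    hsv=cv2.cvtColor(big,cv2.COLOR_RGB2HSV)
    m=((hsv[...,1]<75)).astype(np.uint8)*255
    m=cv2.morphologyEx(m,cv2.MORPH_OPEN,np.ones((7,7)))
    n,l,st,ce=cv2.connectedComponentsWithStats(m)
    out=[]
    for s in seeds:
        i=l[s[1]*4,s[0]*4]; k=(l==i).astype(np.uint8)
        cn=max(cv2.findContours(k,0,2)[0],key=cv2.contourArea)
        h=cv2.convexHull(cn); 
        q=cv2.approxPolyN(h,4,ensure_convex=True).reshape(-1,2)
        q=(q+.5)/4-.5
        out.append(q); print(s,i,st[i][4]/16, q.round(1).tolist())
    return out
T=lids(ct,0,[(282,165),(324,160),(290,214),(334,209)])
S=lids(cs,0,[(228,222),(282,216),(236,262),(292,252)])
def diag(q):
    a,b,c,d=[np.array(x,float) for x in q]
    t=np.linalg.solve(np.c_[c-a,-(d-b)],b-a); return a+t[0]*(c-a)
for qt in T:
    p=plane(ct,*diag(qt),.09)
    best=min(S,key=lambda q:np.linalg.norm(plane(cs,*diag(q),.09)-p))
    P,e=tri(ct,diag(qt),cs,diag(best))
    C=np.array([plane(ct,*x,P[2]) for x in qt])
    L=np.linalg.norm(np.roll(C,-1,0)-C,axis=1)
    i=0 if L[0]+L[2]>L[1]+L[3] else 1
    d=C[(i+1)%4]-C[i]; yaw=np.degrees(np.arctan2(d[1],d[0]))
    d2=C[(i+3)%4]-C[(i+2)%4];yaw2=np.degrees(np.arctan2(d2[1],d2[0]))
    print("lid",P.round(4),"err",e.round(4),"sides",L.round(3),yaw.round(1),yaw2.round(1))
for n,u,v,z in(("can",222,233,.145),("carton",225,180,.075),("ring",371,159,.03),("fit",391,205,.06)): print(n,plane(ct,u,v,z).round(3))
E
```

```text
(282, 165) 4 1340.75 [[300.9, 187.1], [268.9, 192.4], [262.1, 150.1], [294.1, 145.6]]
(324, 160) 2 1375.1875 [[342.6, 183.6], [305.6, 187.9], [304.4, 145.6], [336.4, 141.9]]
(290, 214) 9 1362.5625 [[309.1, 237.6], [276.6, 243.6], [268.9, 201.9], [301.1, 196.1]]
(334, 209) 5 1385.5 [[353.4, 230.6], [318.4, 237.4], [311.4, 196.4], [344.1, 189.9]]
(228, 222) 20 1381.9375 [[250.4, 235.4], [204.9, 243.4], [198.6, 211.9], [240.1, 204.9]]
(282, 216) 19 1341.9375 [[305.9, 227.9], [259.1, 235.4], [253.4, 202.1], [294.4, 198.4]]
(236, 262) 22 1670.25 [[261.1, 275.9], [212.9, 286.1], [204.9, 250.6], [249.9, 241.9]]
(292, 252) 21 1597.0 [[317.1, 266.4], [269.4, 273.1], [260.4, 238.9], [305.6, 232.9]]
lid [ 0.6406 -0.0349  0.0868] err 0.0025 sides [0.08  0.107 0.081 0.106] 7.6 -172.9
lid [ 0.6517 -0.1372  0.0789] err 0.0032 sides [0.093 0.108 0.081 0.107] -0.5 -174.5
lid [ 0.5132 -0.0494  0.0839] err 0.0004 sides [0.08  0.103 0.08  0.103] 9.1 -171.2
lid [ 0.5281 -0.1557  0.0767] err 0.0013 sides [0.088 0.102 0.083 0.102] 7.4 -170.2
can [0.482 0.108 0.145]
carton [0.616 0.106 0.075]
ring [ 0.674 -0.277  0.03 ]
fit [ 0.547 -0.31   0.06 ]
```

>>> {"method": "servo_tool", "body": {"motion": [[1,33.7,35,0,-16],[1,33.7,35,0,-16],[1,33.7,35,0,-16],[1,33.7,35,0,-16],[1,33.7,35,0,-16],[1,33.7,35,0,-16],[1,33.7,35,0,-16],[1,33.7,35,0,-16],[1,33.7,35,0,-16],[1,33.7,35,0,-16],[1,33.7,35,0,-16],[1,33.7,35,-10,-16],[1,33.7,35,-10,-16],[1,33.7,35,-10,-16],[1,33.7,35,-10,-16]], "squeeze": 10}}

```text
time_s: 1.98
ee_pos: [0.5633, -0.152, 0.3067]
eef_rot: [3.14, -0.002, 0.144]
force: [-0.4, -0.6, 0.9]
grip_width: 0.0004
grip_force: 0.0
```

```bash
python3 - <<'E'
from h import *
o=ctrl.get_obs(); print(o); snap("side","side1.png"); c=snap("top","top1.png")
E
python3 -c "
import cv2;a=cv2.imread('pics/side1.png')[120:330,150:400];b=cv2.imread('pics/top1.png')[110:290,170:440]
cv2.imwrite('pics/s1c.png',cv2.resize(a,None,fx=2.8,fy=2.8))"
```

```text
{'time_s': 1.975, 'qpos': array([-3.26271747e-01,  4.67719237e-01,  1.52790267e+00, -3.47303761e-05,
        1.14344202e+00,  1.10074947e+00]), 'joint_vel': array([ 0.00578487, -0.01281047, -0.00814289, -0.00149844, -0.00513572,
        0.00211334]), 'tau': array([-1.35108861e-01, -5.75999737e+01, -3.11318707e+01,  3.87998682e-02,
       -8.27675848e-02, -4.68043290e-03]), 'ee_pos': array([ 0.56330687, -0.15196702,  0.30669882]), 'eef_rot': array([ 3.14041911e+00, -2.24014352e-03,  1.43790777e-01]), 'force': array([-0.43288736, -0.62407403,  0.85433302]), 'moment': array([ 0.06468036, -0.05322864,  0.00273048]), 'grip_force': 0.0, 'grip_width': 0.0003896040524258266}
```

View pics/s1c.png

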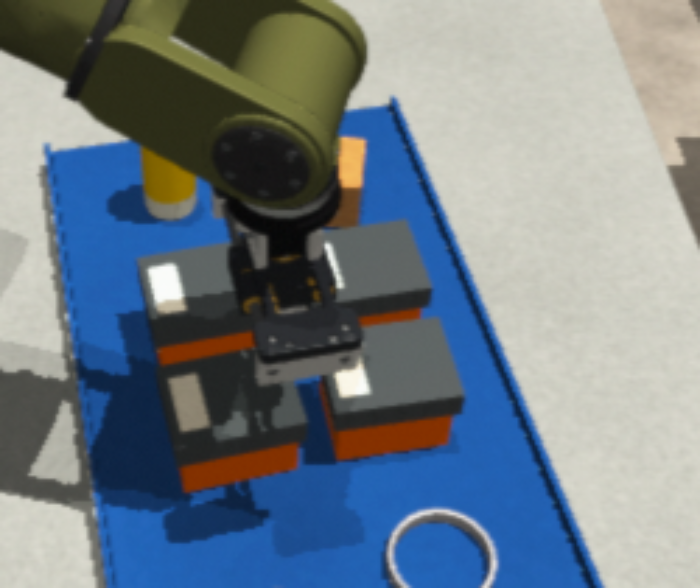

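The fingertips hover above the near-right lid's far end, and everything else is untouched.

>>> {"method": "servo_tool", "body": {"motion": [[1,0,0,-2.3,0],[1,0,0,-2.3,0],[1,0,0,-2.6,0],[1,0,0,-2.6,0]]}}

```text
time_s: 2.58
ee_pos: [0.5637, -0.1515, 0.2862]
eef_rot: [3.138, -0.007, 0.145]
force: [-20.8, 7.0, 54.3]
grip_width: 0.0004
grip_force: 27.1
```

>>> {"method": "servo_tool", "body": {"motion": [[1,0,0,-0.2,0],[1,0,0,-0.2,0],[1,0,0,-0.2,0]]}}

```text
time_s: 2.95
ee_pos: [0.5637, -0.1514, 0.286]
eef_rot: [3.138, -0.008, 0.145]
force: [-30.2, 9.4, 72.6]
grip_width: 0.0001
grip_force: 36.6
```

>>> {"method": "servo_tool", "body": {"motion": [[1,0,0,-0.15,0],[1,0,0,-0.15,0],[1,0,0,-0.15,0]]}}

```text
time_s: 3.32
ee_pos: [0.5637, -0.1514, 0.2859]
eef_rot: [3.137, -0.008, 0.145]
force: [-37.2, 12.3, 87.1]
grip_width: 0.0007
grip_force: 43.9
```

I shouldn't have batched those three moves: contact came about 10 mm higher than I measured, and the force reached 87 N. I'm backing off now, and will feel for each contact one small step per call from here on.

>>> {"method": "servo_tool", "body": {"motion": [[1,0,0,1.9,0],[1,0,0,1.9,0],[1,0,0,1.9,0]]}}

```text
time_s: 3.7
ee_pos: [0.5631, -0.1514, 0.294]
eef_rot: [-3.142, -0.0, 0.145]
force: [-0.3, 0.7, -0.3]
grip_width: 0.0004
grip_force: 0.0
```

>>> {"method": "servo_tool", "body": {"motion": [[1,0,0,-0.3,0],[1,0,0,-0.3,0]]}}

```text
time_s: 3.95
ee_pos: [0.5631, -0.1513, 0.2902]
eef_rot: [-3.141, 0.001, 0.145]
force: [-0.2, 0.2, -0.2]
grip_width: 0.0002
grip_force: 0.0
```

>>> {"method": "servo_tool", "body": {"motion": [[1,0,0,-0.15,0],[1,0,0,-0.15,0]]}}

```text
time_s: 4.2
ee_pos: [0.5632, -0.1513, 0.2894]
eef_rot: [-3.141, 0.0, 0.145]
force: [0.1, 0.0, -0.0]
grip_width: 0.0004
grip_force: 0.0
```

>>> {"method": "servo_tool", "body": {"motion": [[1,0,0,-0.15,0],[1,0,0,-0.15,0]]}}

```text
time_s: 4.45
ee_pos: [0.5632, -0.1513, 0.288]
eef_rot: [-3.142, 0.0, 0.145]
force: [1.1, -0.5, -0.6]
grip_width: 0.0009
grip_force: 0.0
```

>>> {"method": "servo_tool", "body": {"motion": [[1,0,0,-0.1,0],[1,0,0,-0.1,0]]}}

```text
time_s: 4.7
ee_pos: [0.5632, -0.1513, 0.2871]
eef_rot: [-3.142, 0.0, 0.145]
force: [0.2, -0.8, 0.1]
grip_width: 0.0005
grip_force: 0.0
```

>>> {"method": "servo_tool", "body": {"motion": [[1,0,0,-0.1,0],[1,0,0,-0.1,0]]}}

```text
time_s: 4.95
ee_pos: [0.5632, -0.1513, 0.2865]
eef_rot: [3.141, -0.0, 0.145]
force: [-1.6, 0.9, 4.4]
grip_width: 0.0006
grip_force: 2.4
```

>>> {"method": "servo_tool", "body": {"motion": [[1,0,0,2.5,0],[1,0,0,2.5,0],[1,5.4,0.8,2.5,0],[1,5.4,0.8,2.5,0],[1,5.4,0.8,1.2,0],[1,5.4,0.8,1.2,0],[1,5.4,0.8,1.2,0]]}}

```text
time_s: 5.82
ee_pos: [0.6168, -0.1435, 0.2982]
eef_rot: [-3.142, 0.0, 0.144]
force: [-0.3, 0.4, 0.7]
grip_width: 0.0003
grip_force: 0.0
```

```bash
python3 - <<'E'
from h import *
a=load("side0.png")["image"]; c=snap("side","side2.png"); b=c["image"]
sl=np.s_[236:300,195:322]
x=np.vstack([cv2.resize(i[sl],None,fx=4,fy=4,interpolation=cv2.INTER_CUBIC) for i in(a,b)])
cv2.imwrite('pics/cmp.png',x[:,:,::-1])
E
```

```text
(no output)
```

View pics/cmp.png

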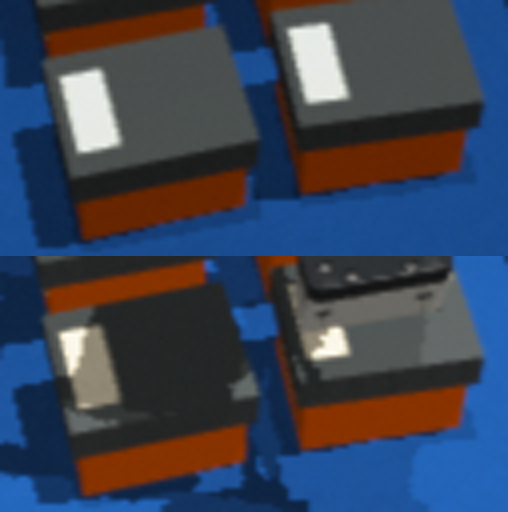

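The near-right lid sits at the same pixels before and after: its right corner is at crop (257,145) in both. It hasn't moved and is rigid. The fingertips are now over the far-right lid's label end.

>>> {"method": "servo_tool", "body": {"motion": [[1,0,0,-0.3,0],[1,0,0,-0.3,0]]}}

```text
time_s: 6.12
ee_pos: [0.6171, -0.1434, 0.295]
eef_rot: [-3.142, 0.0, 0.144]
force: [0.3, -0.2, 0.1]
grip_width: 0.0007
grip_force: 0.0
```

>>> {"method": "servo_tool", "body": {"motion": [[1,0,0,-0.3,0],[1,0,0,-0.3,0]]}}

```text
time_s: 6.38
ee_pos: [0.6171, -0.1433, 0.2918]
eef_rot: [-3.141, 0.0, 0.145]
force: [-0.4, 1.0, -0.2]
grip_width: 0.0006
grip_force: 0.0
```

>>> {"method": "servo_tool", "body": {"motion": [[1,0,0,-0.2,0],[1,0,0,-0.2,0]]}}

```text
time_s: 6.62
ee_pos: [0.6172, -0.1433, 0.2901]
eef_rot: [-3.142, 0.0, 0.144]
force: [0.6, -0.3, -0.4]
grip_width: 0.0005
grip_force: 0.0
```

>>> {"method": "servo_tool", "body": {"motion": [[1,0,0,-0.2,0],[1,0,0,-0.2,0]]}}

```text
time_s: 6.88
ee_pos: [0.6171, -0.1433, 0.2898]
eef_rot: [3.141, -0.001, 0.145]
force: [-7.4, 2.1, 14.9]
grip_width: 0.0008
grip_force: 7.6
```

>>> {"method": "servo_tool", "body": {"motion": [[1,0,0,3,0],[1,0,0,3,0],[1,-1.1,10.3,3,0],[1,-1.1,10.3,3,0],[1,-1.1,10.3,1.4,0],[1,-1.1,10.3,1.4,0],[1,-1.1,10.3,1.4,0]]}}

```text
time_s: 7.75
ee_pos: [0.6063, -0.0414, 0.3018]
eef_rot: [-3.142, 0.0, 0.143]
force: [-0.7, -0.2, 1.2]
grip_width: 0.0005
grip_force: 0.0
```

>>> {"method": "servo_tool", "body": {"motion": [[1,0,0,-0.3,0],[1,0,0,-0.3,0]]}}

```text
time_s: 8.0
ee_pos: [0.6062, -0.0408, 0.299]
eef_rot: [-3.142, 0.0, 0.144]
force: [1.0, -0.0, -0.1]
grip_width: 0.0001
grip_force: 0.0
```

>>> {"method": "servo_tool", "body": {"motion": [[1,0,0,-0.2,0],[1,0,0,-0.2,0]]}}

```text
time_s: 8.25
ee_pos: [0.6061, -0.0404, 0.297]
eef_rot: [-3.142, 0.0, 0.145]
force: [0.3, 0.1, -0.2]
grip_width: 0.0003
grip_force: 0.0
```

>>> {"method": "servo_tool", "body": {"motion": [[1,0,0,-0.2,0],[1,0,0,-0.2,0]]}}

```text
time_s: 8.5
ee_pos: [0.6061, -0.0403, 0.295]
eef_rot: [-3.142, 0.0, 0.145]
force: [0.4, -0.4, 0.8]
grip_width: 0.0002
grip_force: 0.0
```

>>> {"method": "servo_tool", "body": {"motion": [[1,0,0,-0.2,0],[1,0,0,-0.2,0]]}}

```text
time_s: 8.75
ee_pos: [0.6061, -0.0403, 0.2929]
eef_rot: [-3.142, 0.0, 0.145]
force: [-0.1, -0.2, 0.7]
grip_width: 0.0005
grip_force: 0.0
```

>>> {"method": "servo_tool", "body": {"motion": [[1,0,0,-0.2,0],[1,0,0,-0.2,0]]}}

```text
time_s: 9.0
ee_pos: [0.6062, -0.0403, 0.2918]
eef_rot: [3.141, -0.001, 0.145]
force: [-3.2, 0.3, 6.8]
grip_width: 0.0004
grip_force: 3.1
```

>>> {"method": "servo_tool", "body": {"motion": [[1,0,0,-0.05,0],[1,0,0,-0.05,0]]}}

```text
time_s: 9.25
ee_pos: [0.6062, -0.0404, 0.2917]
eef_rot: [3.141, -0.001, 0.145]
force: [-4.9, 0.7, 9.1]
grip_width: 0.0002
grip_force: 5.2
```

```bash
python3 - <<'E'
from h import *
a=load("side0.png")["image"]; c=snap("side","side3.png"); b=c["image"]
sl=np.s_[190:250,240:325]
x=np.hstack([cv2.resize(i[sl],None,fx=4.6,fy=4.6,interpolation=cv2.INTER_CUBIC) for i in(a,b)])
cv2.imwrite('pics/cmp3.png',x[:,:,::-1])
E
```

```text
(no output)
```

View pics/cmp3.png

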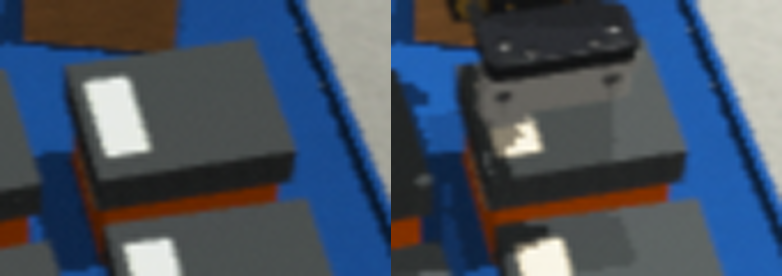

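The far-left lid's corners match under load, with the right corner at crop (293,152) in both, so it's rigid. Next is the near-left lid.

>>> {"method": "servo_tool", "body": {"motion": [[1,0,0,3,0],[1,0,0,3,0],[1,-5.8,-0.4,3,0],[1,-5.8,-0.4,3,0],[1,-5.8,-0.4,1.2,0],[1,-5.8,-0.4,1.2,0],[1,-5.8,-0.4,1.2,0]]}}

```text
time_s: 10.18
ee_pos: [0.5487, -0.0443, 0.3023]
eef_rot: [-3.141, 0.0, 0.145]
force: [0.3, 0.4, 0.4]
grip_width: 0.0003
grip_force: 0.0
```

>>> {"method": "servo_tool", "body": {"motion": [[1,0,0,-0.3,0],[1,0,0,-0.3,0],[1,0,0,-0.3,0]]}}

```text
time_s: 10.55
ee_pos: [0.5482, -0.0443, 0.2998]
eef_rot: [3.142, -0.0, 0.145]
force: [-0.9, 0.1, -0.4]
grip_width: 0.001
grip_force: 0.0
```

>>> {"method": "servo_tool", "body": {"motion": [[1,0,0,-0.2,0],[1,0,0,-0.2,0],[1,0,0,-0.2,0]]}}

```text
time_s: 10.92
ee_pos: [0.5482, -0.0444, 0.2977]
eef_rot: [-3.142, -0.0, 0.144]
force: [0.4, 0.2, -0.2]
grip_width: 0.0007
grip_force: 0.0
```

>>> {"method": "servo_tool", "body": {"motion": [[1,0,0,-0.2,0],[1,0,0,-0.2,0],[1,0,0,-0.2,0]]}}

```text
time_s: 11.3
ee_pos: [0.5482, -0.0443, 0.2956]
eef_rot: [-3.142, 0.0, 0.145]
force: [0.1, 0.4, 0.6]
grip_width: 0.0004
grip_force: 0.0
```

>>> {"method": "servo_tool", "body": {"motion": [[1,0,0,-0.2,0],[1,0,0,-0.2,0],[1,0,0,-0.2,0]]}}

```text
time_s: 11.68
ee_pos: [0.5482, -0.0443, 0.2937]
eef_rot: [-3.142, -0.0, 0.145]
force: [-0.5, 1.1, 0.3]
grip_width: 0.0003
grip_force: 0.0
```

>>> {"method": "servo_tool", "body": {"motion": [[1,0,0,-0.2,0],[1,0,0,-0.2,0],[1,0,0,-0.2,0]]}}

```text
time_s: 12.05
ee_pos: [0.5482, -0.0443, 0.2916]
eef_rot: [-3.142, 0.0, 0.145]
force: [-0.5, 0.5, 0.9]
grip_width: 0.0002
grip_force: 0.1
```

>>> {"method": "servo_tool", "body": {"motion": [[1,0,0,-0.15,0],[1,0,0,-0.15,0],[1,0,0,-0.15,0]]}}

```text
time_s: 12.42
ee_pos: [0.5482, -0.0443, 0.2902]
eef_rot: [3.142, -0.0, 0.145]
force: [1.4, 0.1, 0.7]
grip_width: 0.0005
grip_force: 0.5
```

>>> {"method": "servo_tool", "body": {"motion": [[1,0,0,-0.15,0],[1,0,0,-0.15,0],[1,0,0,-0.15,0]]}}

```text
time_s: 12.8
ee_pos: [0.5482, -0.0443, 0.2888]
eef_rot: [3.142, -0.0, 0.145]
force: [1.8, -0.3, 1.4]
grip_width: 0.0003
grip_force: 1.0
```

>>> {"method": "servo_tool", "body": {"motion": [[1,0,0,-0.12,0],[1,0,0,-0.12,0],[1,0,0,-0.12,0]]}}

```text
time_s: 13.18
ee_pos: [0.5483, -0.0443, 0.288]
eef_rot: [3.141, -0.001, 0.145]
force: [0.1, 0.5, 6.6]
grip_width: 0.0002
grip_force: 3.7
```

It rocks: that end went about 4 mm down under light force before reaching its stop. Now I'll press over its middle.

>>> {"method": "servo_tool", "body": {"motion": [[1,0,0,2,0],[1,0,0,2,0],[1,-3.5,-0.5,2,0],[1,-3.5,-0.5,2,0],[1,-3.5,-0.5,0.8,0],[1,-3.5,-0.5,0.8,0],[1,-3.5,-0.5,0.8,0]]}}

```text
time_s: 14.05
ee_pos: [0.5135, -0.0493, 0.2951]
eef_rot: [-3.141, 0.001, 0.145]
force: [-0.2, 0.4, 0.8]
grip_width: 0.0006
grip_force: 0.0
```

>>> {"method": "servo_tool", "body": {"motion": [[1,0,0,-0.2,0],[1,0,0,-0.3,0],[1,0,0,-0.3,0],[1,0,0,-0.3,0]]}}

```text
time_s: 14.55
ee_pos: [0.5132, -0.0493, 0.2925]
eef_rot: [3.142, -0.0, 0.145]
force: [0.0, 1.2, 0.4]
grip_width: 0.0002
grip_force: 0.0
```

>>> {"method": "servo_tool", "body": {"motion": [[1,0,0,-0.2,0],[1,0,0,-0.2,0],[1,0,0,-0.2,0]]}}

```text
time_s: 14.92
ee_pos: [0.5132, -0.0494, 0.2911]
eef_rot: [3.141, -0.001, 0.145]
force: [-2.9, -0.3, 7.4]
grip_width: 0.0005
grip_force: 3.8
```

>>> {"method": "servo_tool", "body": {"motion": [[1,0,0,-0.15,0],[1,0,0,-0.15,0],[1,0,0,-0.15,0]]}}

```text
time_s: 15.3
ee_pos: [0.5133, -0.0493, 0.2898]
eef_rot: [3.141, -0.001, 0.145]
force: [-3.4, 1.5, 9.5]
grip_width: 0.0006
grip_force: 5.0
```

>>> {"method": "servo_tool", "body": {"motion": [[1,0,0,-0.15,0],[1,0,0,-0.15,0],[1,0,0,-0.15,0]]}}

```text
time_s: 15.68
ee_pos: [0.5132, -0.0493, 0.2884]
eef_rot: [3.141, -0.001, 0.145]
force: [-2.8, 0.7, 11.2]
grip_width: 0.001
grip_force: 5.2
```

>>> {"method": "servo_tool", "body": {"motion": [[1,0,0,-0.2,0],[1,0,0,-0.2,0],[1,0,0,-0.2,0]]}}

```text
time_s: 16.05
ee_pos: [0.5132, -0.0493, 0.2863]
eef_rot: [3.141, -0.001, 0.145]
force: [-3.8, 1.0, 9.6]
grip_width: 0.0005
grip_force: 5.0
```

>>> {"method": "servo_tool", "body": {"motion": [[1,0,0,-0.15,0],[1,0,0,-0.15,0],[1,0,0,-0.15,0]]}}

```text
time_s: 16.42
ee_pos: [0.5132, -0.0493, 0.286]
eef_rot: [3.141, -0.001, 0.145]
force: [-10.9, 2.0, 25.2]
grip_width: 0.0004
grip_force: 12.4
```

It slid about 6 mm and now holds firm at 25 N. I'll check the end again for rocking.

>>> {"method": "servo_tool", "body": {"motion": [[1,0,0,2,0],[1,0,0,2,0],[1,3.5,0.5,2,0],[1,3.5,0.5,2,0],[1,3.5,0.5,0.5,0],[1,3.5,0.5,0.5,0],[1,3.5,0.5,0.5,0]]}}

```text
time_s: 17.3
ee_pos: [0.5478, -0.0444, 0.2886]
eef_rot: [-3.141, 0.001, 0.144]
force: [-0.1, 0.1, -0.5]
grip_width: 0.0004
grip_force: 0.0
```

>>> {"method": "servo_tool", "body": {"motion": [[1,0,0,-0.2,0],[1,0,0,-0.2,0],[1,0,0,-0.2,0]]}}

```text
time_s: 17.68
ee_pos: [0.5481, -0.0444, 0.287]
eef_rot: [3.142, -0.0, 0.145]
force: [-0.1, 0.2, 0.7]
grip_width: 0.0004
grip_force: 0.0
```

>>> {"method": "servo_tool", "body": {"motion": [[1,0,0,-0.15,0],[1,0,0,-0.15,0],[1,0,0,-0.15,0]]}}

```text
time_s: 18.05
ee_pos: [0.5482, -0.0443, 0.2861]
eef_rot: [3.141, -0.001, 0.145]
force: [-3.3, -0.5, 8.2]
grip_width: 0.0005
grip_force: 3.8
```

The end is now rigid at 0.286, the same height as the middle. I'll retreat clear of everything and take a last look.

>>> {"method": "servo_tool", "body": {"motion": [[1,0,0,4,0],[1,0,0,8,0],[1,0,0,12,0],[1,-10,-15,12,0],[1,-20,-30,12,0],[1,-20,-30,12,0],[1,-20,-30,12,0],[1,-20,-30,12,0],[1,-20,-30,12,0],[1,-20,-30,12,0]]}}

```text
time_s: 19.3
ee_pos: [0.3466, -0.3463, 0.4053]
eef_rot: [3.142, 0.0, 0.141]
force: [0.1, 0.7, 0.2]
grip_width: 0.0008
grip_force: 0.0
```

```bash
python3 -c "
from h import *
snap('side','side9.png')"
```

```text
(no output)
```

View pics/side9.png

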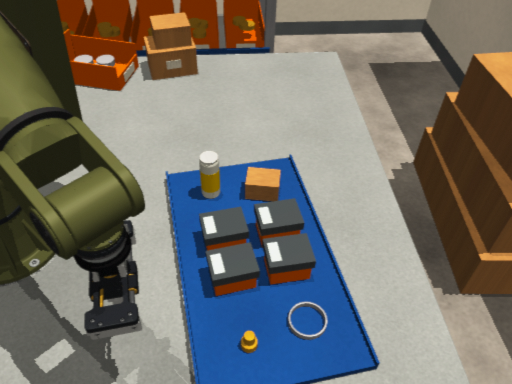

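The can (210,175), carton (263,184), ring (308,320) and fitting (249,342) are where they were. The pressed lid, at (224,223), sits a little lower, and the arm is clear.

```bash
python3 -c "
from station import ctrl
print(ctrl.hand_in())"
```

```text
the job is handed in; nothing more can be done
None
```

The loose lid was the near-left one: I pressed it about 6 mm down until fully home, its re-pressed end no longer rocks, and the job is handed in with the other items unmoved; one slip, the first press on the rigid near-right lid reached about 87 N vertically (about 95 N in all, limit 120 N), and before/after images showed no movement.

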